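# Find the toaster roller that rocks

### The job

Press lightly on each of the three toaster rollers with a fingertip and roll it crosswise a centimetre or so along the steel plate to feel whether it runs true, never bearing down hard (keep under about 10 N). Lay the one that rocks gently in the shallow aluminium pan, and leave the two round ones lying on the plate where you rolled them; do not disturb the bowl, cups and bottle.

Things in the scene. Friction and masses are not known exactly. Their poses are not given: they have to be found in the camera images.
- plate: the steel plate, 210 mm in x by 340 mm in y, 12 mm thick, on rubber feet (sinks 1 mm per 8 N). Origin: centre of its underside, 12 mm above the counter; its flat top is 12 mm above that. The rollers lie on it about 90 mm apart along its y, roughly parallel to its x. A lip 8 mm high at each y end, 167 mm from the centre, stops the rollers.
- roller_a_center (a point): one of three steel feed rollers, lying on the plate: 30 mm thick, 120 mm long, a stub axle 10 mm thick and 12 mm long at each end, about 0.3 kg. This point is its centre, half-way up, 15 mm above the plate; x runs along the roller, z is up at the start. Any of the three may be the worn one. Under a flat fingertip moving sideways a round roller travels half as far as the fingertip and keeps its height.
- roller_b_center (a point): another of the three rollers, of the same stated size, mass, centre point and axes as roller_a. The two round ones turn easily and may coast a little when let go.
- roller_c_center (a point): the third of the rollers, of the same stated size and axes. One of the three has a flat 19 mm wide worn along its underside, unseen from above. It starts lying on it, as tall as the others (30 mm); turned off the flat to either side its top climbs, steeply at first, 3 mm within 0.6 rad, so a fingertip kept level over it feels the force grow at once.
- pan: the empty shallow aluminium pan for rejects, fixed to the counter, outside 230 mm in its x, 160 mm in its y, 40 mm tall, walls and floor 3 mm thick, a flat rim 12 mm wide outside each long side. The origin is the centre of its underside. A roller fits lying along its x.
- bowl: bystander: steel mixing bowl, 200 mm wide, 85 mm tall; origin at the centre of its foot
- cups: bystander: a nested stack of paper cups, 86 mm wide, 180 mm tall; origin at the centre of its foot
- sauce: bystander: red sauce bottle, 56 mm wide, 170 mm tall; origin at the centre of its foot
There are look-alikes about, which are no part of the job. Leave any turquoise look-alike of the part that bears roller_a_center alone.

How it is judged (in metres and radians):
On the way, in this order (a step that is already met when the one before it is completed fails the run):
1. the roller with the worn flat (its centre lies over 15.05 mm up in its own frame) is felt: rocked off its flat on the plate under a fingertip pressing on it (((z of roller_a_center in the frame of roller_a above 0.01505 m and contact force between the fingers and roller_a above 1 N and contact force between roller_a and plate above 4.5 N and angle between roller_a_center's own z axis and vertical above 0.03 rad) or (z of roller_b_center in the frame of roller_b above 0.01505 m and contact force between the fingers and roller_b above 1 N and contact force between roller_b and plate above 4.5 N and angle between roller_b_center's own z axis and vertical above 0.03 rad) or (z of roller_c_center in the frame of roller_c above 0.01505 m and contact force between the fingers and roller_c above 1 N and contact force between roller_c and plate above 4.5 N and angle between roller_c_center's own z axis and vertical above 0.03 rad))), for 0.1 s.
2. the worn roller is lifted off the plate (((z of roller_a_center in the frame of roller_a above 0.01505 m and z of roller_a_center in the frame of plate above 0.06 m) or (z of roller_b_center in the frame of roller_b above 0.01505 m and z of roller_b_center in the frame of plate above 0.06 m) or (z of roller_c_center in the frame of roller_c above 0.01505 m and z of roller_c_center in the frame of plate above 0.06 m))), for 0.1 s.
At the end, for the whole second after the job is handed in: the roller that rocks lies on the floor of the pan (centre within 70 mm along and 75 mm across of the pan's centre, at most 28 mm above the pan's underside), at rest; the two round rollers lie on the plate, at rest, each more than 5 mm from where it began (((z of roller_a_center in the frame of roller_a above 0.01505 m and x of roller_a_center in the frame of pan between -0.07 and 0.07 m and y of roller_a_center in the frame of pan between -0.075 and 0.075 m and z of roller_a_center in the frame of pan between 0.005 and 0.028 m) or (z of roller_a_center in the frame of roller_a below 0.01505 m and x of roller_a_center in the frame of plate between -0.1 and 0.1 m and y of roller_a_center in the frame of plate between -0.165 and 0.165 m and z of roller_a_center in the frame of plate between 0.02 and 0.033 m and distance of roller_a_center from where it was at the start of the episode above 0.005 m)) and linear speed of each of roller_a, roller_b, roller_c below 0.03 m/s and ((z of roller_b_center in the frame of roller_b above 0.01505 m and x of roller_b_center in the frame of pan between -0.07 and 0.07 m and y of roller_b_center in the frame of pan between -0.075 and 0.075 m and z of roller_b_center in the frame of pan between 0.005 and 0.028 m) or (z of roller_b_center in the frame of roller_b below 0.01505 m and x of roller_b_center in the frame of plate between -0.1 and 0.1 m and y of roller_b_center in the frame of plate between -0.165 and 0.165 m and z of roller_b_center in the frame of plate between 0.02 and 0.033 m and distance of roller_b_center from where it was at the start of the episode above 0.005 m)) and ((z of roller_c_center in the frame of roller_c above 0.01505 m and x of roller_c_center in the frame of pan between -0.07 and 0.07 m and y of roller_c_center in the frame of pan between -0.075 and 0.075 m and z of roller_c_center in the frame of pan between 0.005 and 0.028 m) or (z of roller_c_center in the frame of roller_c below 0.01505 m and x of roller_c_center in the frame of plate between -0.1 and 0.1 m and y of roller_c_center in the frame of plate between -0.165 and 0.165 m and z of roller_c_center in the frame of plate between 0.02 and 0.033 m and distance of roller_c_center from where it was at the start of the episode above 0.005 m))); the robot touches nothing.
It fails at once if a roller pressed on the plate with more than 15 N (its own weight of about 3 N included) (contact force between any of roller_a, roller_b, roller_c and plate above 15 N).
It fails at once if a round roller lifted more than 30 mm off the plate ((z of roller_a_center in the frame of roller_a below 0.01505 m and z of roller_a_center in the frame of plate above 0.057 m) or (z of roller_b_center in the frame of roller_b below 0.01505 m and z of roller_b_center in the frame of plate above 0.057 m) or (z of roller_c_center in the frame of roller_c below 0.01505 m and z of roller_c_center in the frame of plate above 0.057 m)).
It fails at once if a roller dropped or slammed into the pan (over 60 N) (contact force between any of roller_a, roller_b, roller_c and pan above 60 N).
It fails at once if a bystander shifted more than 25 mm (distance of any of bowl, cups, sauce from where it was at the start of the episode above 0.025 m).
It also fails if it takes over 72 s, if anything falls off the work surface, if the arm or the gripper's body presses on something with over 40 N, if the wrist force passes 120 N, or if a joint passes its speed limit or range.

### The arm

A 7-joint arm with a two-finger parallel gripper is mounted at the origin on the work surface. World frame = base frame: x ahead of the robot, y to its left, z up, the work surface at z = 0. Lengths are in mm, angles in rad, forces in N, time in s.
With the tool pointing down it reaches from about 400 to 925 mm from the base axis. Payload 4.1 kg.
Tool frame: the origin (TCP) lies at the very end of the fingers, on their centre line; the grasp point (between the pads) lies 19 mm behind it; z points along the fingers, y is the direction in which the jaws open and shut (so a half turn about z gives the same grasp; the last joint's range is limited). The gripper opens to 85 mm and grips with 20 to 120 N. Pads are 22 mm wide; open, the fingers measure 114 mm over their backs; the gripper's body (76 mm by 85 mm) begins 54 mm behind the grasp point. The pads swing forward as they close: fully open they stand 13 mm farther back than shut.
Start: joints at [1.014, 0.398, 0.045, 1.537, -0.019, 1.207, -0.051], TCP at [287.325, -583.088, 207.147] pointing down, gripper open.
Joint ranges: [-2.82, 2.82], [-0.49, 2.23], [-1.37, 1.46], [0, 2.46], [-1.36, 4.5], [0.23, 2], [-2.94, 2.94]. Speed limits (rad/s): [2.57, 2.57, 3.14, 3.14, 3.14, 3.14, 3.14].

### API

Orientations are given as a unit quaternion [x, y, z, w].
In Python, from station import read_state, eyes, workorder gives the robot as it stands.
- The arm moves only by the shell command python3 -m jog 'ROWS' [OPENING]. ROWS is JSON, a list of rows, each a list of 4 numbers: the shift along the tool's x, y, z as a fraction of full scale, then the turn about the tool's z as a fraction of full scale. In form: [[dx, dy, dz, turn], ...]. A call has 1 to 10 rows; each row shifts and turns the pose as measured when the row begins, along the tool's axes as they then stand; what a row does not reach is not made up. Full scale, the value 1, is 400 mm for a shift and 360 degrees for a turn. A row lasts 1/12 s, in which the tool goes at most 41.7 mm and 7.16 degrees, less where a joint would pass 70% of its speed; a pose out of reach is approached as far as the arm can. A call with a number of a shift or a turn outside -1 to 1 is refused whole. A call with a gripper value outside its range is refused whole. OPENING is the closure, from 0 (fully open) to 1 (shut), set as the call begins (- or left out, the last holds). The fingers move at their own pace and stop on an object; the grip force is fixed at half the most. Time passes only in rows, so rows that do not move let the fingers close. It gives the time, the measured TCP pose, the force and the opening at its end, in the units of the state.
- read_state(): the state, without advancing time (a new reading comes with each control period).
- eyes.read_camera(name): name is "scene" or "top" or "wrist"; returns the picture (384x512x3 uint8, red, green, blue); there is no depth.
- eyes.camera_params(name): a dict with "intrinsics" (3x3 intrinsics, pixels), "world_to_cam" (4x4, takes a point from world to camera coordinates). Camera axes: x right, y up, looking along -z (the intrinsics and any distortion apply to the point x, -y, -z); pixel columns grow to the right and rows downward; lengths in mm; the calibration is good to about 2 mm. The wrist camera is an equidistant fisheye: a pixel r from the principal point sees the ray r / f radians off the axis. A picture is of the moment at which its call begins: read the wrist's pose just before it. camera_params takes no time and is no camera call; for the wrist camera it gives the pose at the moment of the call.
- workorder.finish_job(): hands the job in, once; it reports no verdict.
Trained networks look in the newest picture that a camera, given by its name, has taken for a name from the list of things; names that differ only in an ending like _2 or _b are one class to them, and where a whole thing is asked for, a point or a joint stands for the part that bears it (a point fixed in the world has none). Each returns a list of dicts, best first, with "confidence" (0 to 1); they miss things now and then, are a little off and sometimes report something else, mostly with a low value. They report only what shows in the picture. A call takes as long as a camera call. They do not tell look-alikes from the thing itself.
- eyes.recognise(target, camera): "position" ([row, column] in pixels, amid what is visible of it).
The state is a dict: "time": time; "qpos": joint angles; "qvel": joint speeds; "joint_efforts": joint torques, N m; "eef_pos": TCP position; "tcp_rot": TCP orientation; "force": force on the tool from outside, world axes, zero at the start; "ft_torque": the same for the moment, N m; "finger_gap": finger opening in mm.
Only numpy, scipy, OpenCV 4.12 (cv2) and the standard library are available. Lean on these libraries where they do the work, as an engineer would, in place of code of your own. Each camera call takes 0.05 s, during which the arm holds its last target.

## Working session

There is one attempt and no reset: what is moved stays moved. The work goes in short steps, Python scripts to look and compute and a shell command to move; the robot and the scene stay as the last step left them, time stands still between calls to the robot, and variables do not carry over. Pictures are saved under pics/ and viewed, and the job is handed in when it is done.

```bash
ls; mkdir -p pics
python3 - <<'E'
from station import read_state, eyes, workorder
import cv2
s=read_state();print(s)
for c in ["scene","top","wrist"]:
    im=eyes.read_camera(c); cv2.imwrite(f"pics/{c}0.png",im[:,:,::-1])
    p=eyes.camera_params(c);print(c,p)
    for n in ["roller_a_center","pan","plate"]:
        print(n,[(d["position"],round(d["confidence"],2)) for d in eyes.recognise(n,c)])
E
```

```text
pics
{'time': 0.0, 'qpos': array([ 1.01401316,  0.39917473,  0.04500875,  1.53789754, -0.01871246,
        1.20691254, -0.05071075]), 'qvel': array([ 0.00074042, -0.0009123 , -0.00114465, -0.0004372 , -0.00280454,
        0.00120457,  0.00109153]), 'joint_efforts': array([ 2.88882654e-05, -4.75121534e+01,  1.36417910e+00, -2.54220718e+01,
        1.13945678e-02,  9.40847502e-03, -2.07711651e-05]), 'eef_pos': array([ 287.00007859, -582.43173912,  206.0663642 ]), 'tcp_rot': array([ 9.73904432e-01,  2.26956352e-01, -2.78780096e-04, -9.45197560e-04]), 'force': array([-0.53605929,  0.94048834, -0.00680778]), 'ft_torque': array([0.01245399, 0.03007264, 0.04954908]), 'finger_gap': 85.4726412748805}
scene {'intrinsics': array([[364.18939379,   0.        , 251.93442137],
       [  0.        , 364.18939379, 181.81716617],
       [  0.        ,   0.        ,   1.        ]]), 'world_to_cam': array([[-8.77167001e-01,  4.79641674e-01,  2.28454879e-02,
         4.73113077e+02],
       [-2.95361651e-01, -5.76445285e-01,  7.61887346e-01,
         7.39205818e+01],
       [ 3.78602096e-01,  6.61554758e
[... 1017 characters left out ...]
 0.68)]
pan [([228.7, 170.3], 0.88), ([221.2, 336.5], 0.73)]
plate [([224.6, 309.8], 0.6)]
wrist {'intrinsics': array([[297.31863964,   0.        , 258.15909039],
       [  0.        , 297.31863964, 189.85237136],
       [  0.        ,   0.        ,   1.        ]]), 'world_to_cam': array([[ 4.42280967e-01, -8.96876541e-01, -1.29570295e-04,
        -6.50094745e+02],
       [ 8.48133971e-01,  4.18291282e-01, -3.25117165e-01,
         4.26770120e+01],
       [ 2.91644157e-01,  1.43683241e-01,  9.45673734e-01,
        -3.81678027e+02],
       [ 0.00000000e+00,  0.00000000e+00,  0.00000000e+00,
         1.00000000e+00]])}
roller_a_center [([83.6, 45.5], 0.86)]
pan []
plate [([12.4, 103.1], 0.94)]
```

View pics/top0.png

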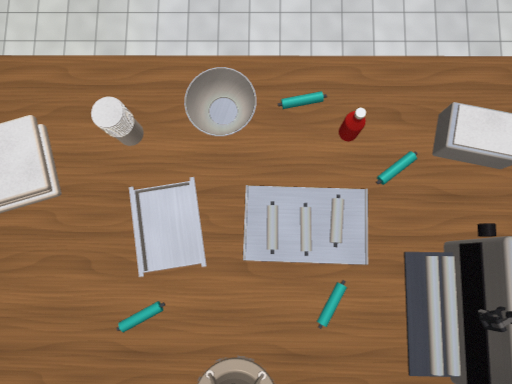

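View pics/scene0.png

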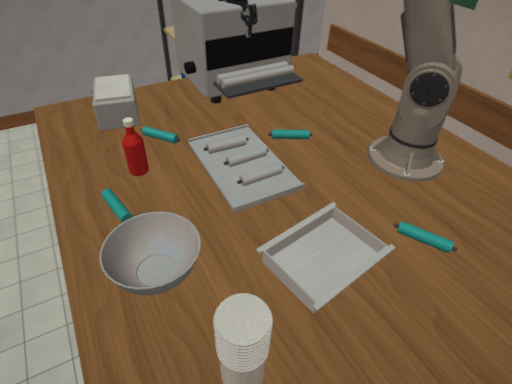

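View pics/wrist0.png

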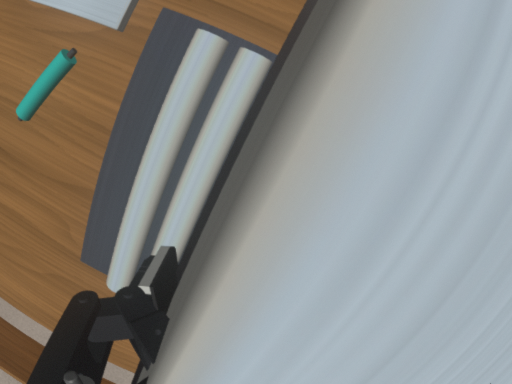

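Run:
```python
import cv2
im=cv2.imread("pics/top0.png")
cv2.imwrite("pics/c1.png",cv2.resize(im[175:275,235:380],None,fx=5.5,fy=5.5,interpolation=cv2.INTER_CUBIC))
cv2.imwrite("pics/c2.png",cv2.resize(im[170:285,120:220],None,fx=5,fy=5,interpolation=cv2.INTER_CUBIC))
```

```text
(no output)
```

View pics/c1.png

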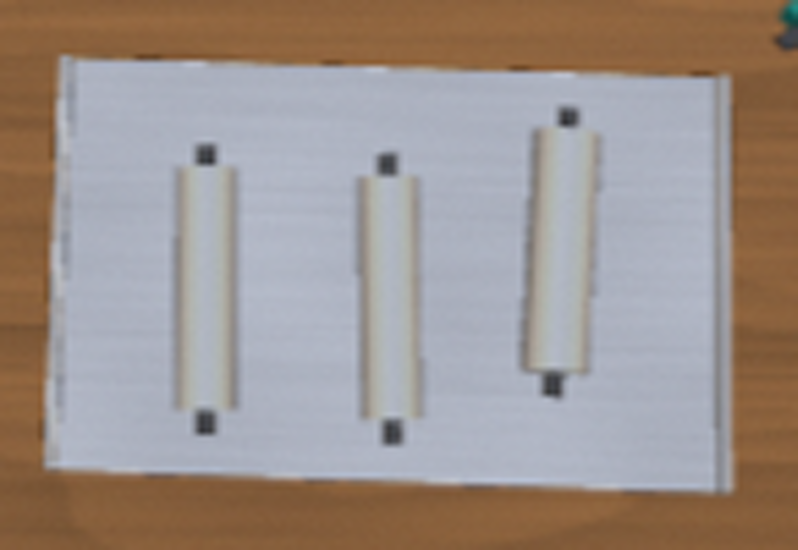

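View pics/c2.png

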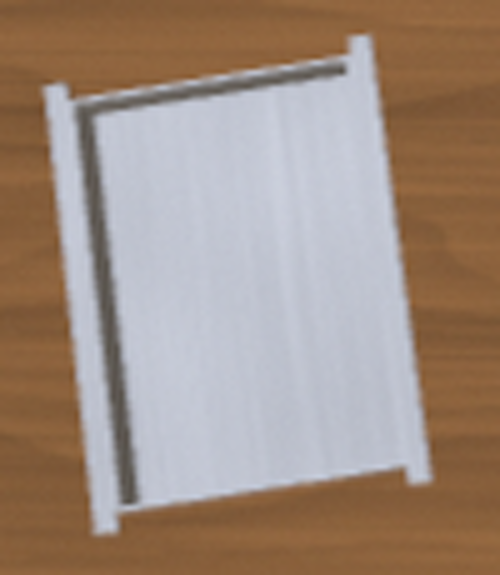

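```bash
cat > h.py <<'E'
import numpy as np, cv2
from station import read_state, eyes, workorder
def ray(c,uv,z,P=None):
    P=P or eyes.camera_params(c);K=P["intrinsics"];T=P["world_to_cam"];R=T[:3,:3];t=T[:3,3]
    u,v=uv
    d=np.array([(u-K[0,2])/K[0,0],(v-K[1,2])/K[1,1]])
    if c=="wrist":
        th=np.hypot(*d); d3=np.array([*(d/th*np.sin(th)),np.cos(th)])
    else: d3=np.array([*d,1.])
    d3=np.array([d3[0],-d3[1],-d3[2]])
    o=-R.T@t; w=R.T@d3
    return o+w*(z-o[2])/w[2]
def proj(c,p,P=None):
    P=P or eyes.camera_params(c);K=P["intrinsics"];T=P["world_to_cam"]
    q=T[:3,:3]@np.array(p,float)+T[:3,3]; x,y,z=q[0],-q[1],-q[2]
    if c=="wrist":
        r=np.hypot(x,y);th=np.arctan2(r,z);x,y=x/r*th,y/r*th
    else: x,y=x/z,y/z
    return np.array([K[0,0]*x+K[0,2],K[1,1]*y+K[1,2]])
E
python3 - <<'E'
from h import *
for n,a,b in [("R1",(206,145),(206,434)),("R2",(388,153),(393,445)),("R3",(569,108),(552,397))]:
    p=[ray("top",(235-.4+q[0]/5.5,175-.4+q[1]/5.5),39) for q in (a,b)]
    d=p[0]-p[1]; print(n,(p[0]+p[1])/2,np.linalg.norm(d),np.arctan2(d[1],d[0]))
for n,s,z,pts in [("plate",5.5,24,[(60,57),(730,75),(732,492),(45,467)])]:
    p=np.array([ray("top",(235-.4+q[0]/s,175-.4+q[1]/s),z) for q in pts]);print(p.round(1),p.mean(0))
p=np.array([ray("top",(120-.4+q[0]/5,170-.4+q[1]/5),40) for q in [(44,86),(371,35),(432,482),(95,534)]]);print(p.round(1),p.mean(0))
print(np.linalg.norm(p[0]-p[1]),np.linalg.norm(p[0]-p[3]))
d=p[0]-p[3]+p[1]-p[2];print(np.arctan2(d[1],d[0]))
for n in ["bowl","cups","sauce"]:
    for c in ["top"]:
        for e in eyes.recognise(n,c)[:2]: print(n,e, ray("top",e["position"][::-1],60))
E
```

```text
R1 [461.80964865 -94.90213256  39.        ] 143.856156422296 0.007910927444577586
R2 [ 458.14200386 -186.51738928   39.        ] 144.9311645193684 0.013428360581602046
R3 [ 482.2008504  -271.01571463   39.        ] 144.56364457620805 -0.07258558824064423
[[ 580.5  -19.4   24. ]
 [ 574.4 -360.7   24. ]
 [ 364.8 -356.5   24. ]
 [ 372.6  -15.4   24. ]] [ 473.08440822 -188.00235175   24.        ]
[[569.5 307.2  40. ]
 [600.1 124.9  40. ]
 [354.1  83.1  40. ]
 [323.9 265.2  40. ]] [461.91514099 195.08505689  40.        ]
184.94198717053345 249.20341041116166
0.1689373185671378
bowl {'position': [103.7, 220.6], 'confidence': 0.92} [805.63587979  52.83393666  60.        ]
bowl {'position': [220.0, 334.8], 'confidence': 0.57} [ 481.00833182 -262.8540825    60.        ]
cups {'position': [125.2, 117.3], 'confidence': 0.64} [741.18576833 341.87351963  60.        ]
cups {'position': [105.2, 219.6], 'confidence': 0.32} [801.21570535  55.53944556  60.        ]
sauce {'position': [123.2, 351.8], 'confidence': 0.77} [ 750.87935436 -313.55482555   60.        ]
```

```bash
python3 -m jog '[[0,0,-0.1,0],[0,0,-0.05,0],[0,0,0,0.0168],[0,0,0,0.0168],[0,0,0,0.0168],[0,0,0,0.0168],[0,0,0,0.0168]]' 1
cat >> h.py <<'E'
def st():
    s=read_state(); q=s["tcp_rot"]
    from scipy.spatial.transform import Rotation as R
    M=R.from_quat(q).as_matrix(); yaw=np.arctan2(M[1,0],M[0,0])
    print("t",round(s["time"],2),"p",s["eef_pos"].round(2),"yaw",round(yaw,4),"zax",M[:,2].round(3),"F",s["force"].round(2),"T",s["ft_torque"].round(2),"gap",round(s["finger_gap"],1))
    return s["eef_pos"],M
def go(x,y,z):
    p,M=st(); d=M.T@(np.array([x,y,z])-p); print("need tool mm",d.round(2),"frac",(d/400).round(4))
E
python3 -c "
from h import *
go(482,-271,110)"
```

```text
time: 1.33
eef_pos: [287.0, -582.8, 270.0]
tcp_rot: [0.999, -0.046, 0.0, -0.0]
force: [-0.4, 0.7, 0.7]
finger_gap: 0.9
t 1.33 p [ 287.04 -582.76  269.98] yaw -0.093 zax [ 0.     0.001 -1.   ] F [-0.37  0.66  0.65] T [-0.03 -0.01  0.02] gap 0.9
need tool mm [ 165.14 -328.4   160.26] frac [ 0.4129 -0.821   0.4007]
```

```bash
python3 -m jog '[[0.046,-0.091,0,0],[0.046,-0.091,0,0],[0.046,-0.091,0,0],[0.046,-0.091,0,0],[0.046,-0.091,0,0],[0.046,-0.091,0.03,0],[0.046,-0.091,0.05,0],[0.046,-0.091,0.08,0],[0.046,-0.091,0.1,0],[0,0,0.1,0]]'
python3 -c "
from h import *
go(482,-271,70)"
```

```text
time: 2.17
eef_pos: [482.3, -292.7, 151.2]
tcp_rot: [0.998, -0.053, 0.011, 0.007]
force: [1.8, 0.0, -0.0]
finger_gap: -0.3
t 2.17 p [ 482.26 -292.7   151.24] yaw -0.1069 zax [ 0.022 -0.016 -1.   ] F [ 1.79  0.01 -0.04] T [ 0.03 -0.    0.02] gap -0.3
need tool mm [ -4.48 -22.64  80.86] frac [-0.0112 -0.0566  0.2021]
```

```bash
python3 -m jog '[[-0.011,-0.067,0.05,-0.0054],[0,0,0.08,0],[0,0,0.06,0],[0,0,0,0],[0,0,0,0]]'
python3 -c "
from h import *
go(482,-266,60)
im=eyes.read_camera('wrist');cv2.imwrite('pics/w1.png',im[:,:,::-1])
im=eyes.read_camera('scene');cv2.imwrite('pics/s1.png',cv2.resize(im[90:240,150:330,::-1],None,fx=4,fy=4,interpolation=cv2.INTER_CUBIC))"
```

```text
time: 2.58
eef_pos: [479.6, -258.6, 65.1]
tcp_rot: [0.999, -0.031, 0.006, 0.005]
force: [0.3, -0.9, 0.4]
finger_gap: -0.1
t 2.58 p [ 479.57 -258.6    65.13] yaw -0.0626 zax [ 0.012 -0.009 -1.   ] F [ 0.3  -0.93  0.35] T [ 0.02 -0.07  0.  ] gap -0.1
need tool mm [2.83 7.19 5.22] frac [0.0071 0.018  0.0131]
```

View pics/w1.png

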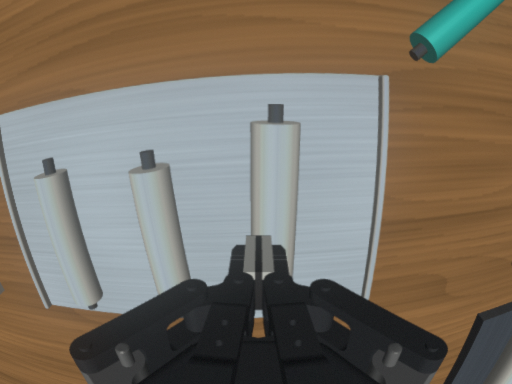

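View pics/s1.png

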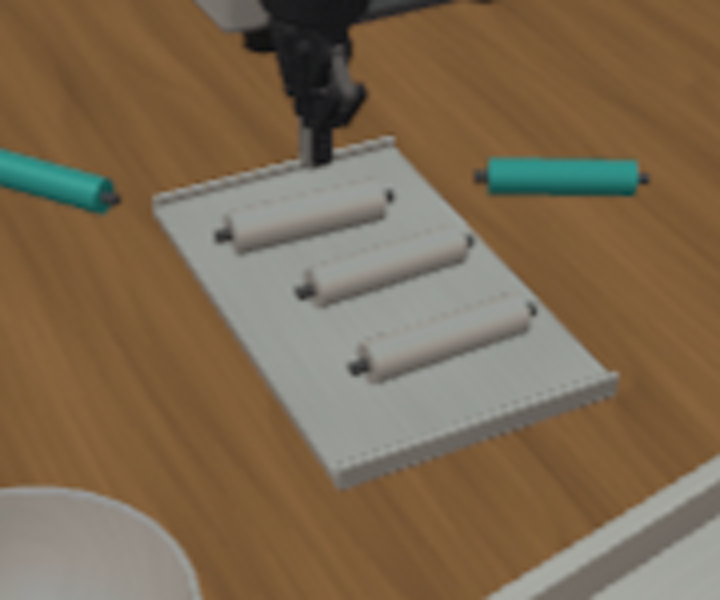

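```bash
python3 -c "
from h import *
p,M=st()
print('scene tcp',proj('scene',p),(proj('scene',p)-[150,90])*4)
print('wrist tcp',proj('wrist',p))
for n,c,a in [('R3',(482.2,-271),-.0726)]:
  for s in (-72,72):
    q=[c[0]+s*np.cos(a),c[1]+s*np.sin(a),39]; print(proj('scene',q),(proj('scene',q)-[150,90])*4,proj('wrist',q),proj('top',q))
im=eyes.read_camera('scene');cv2.imwrite('pics/s2.png',cv2.resize(im[70:240,150:330,::-1],None,fx=4,fy=3.5,interpolation=cv2.INTER_CUBIC))
im=eyes.read_camera('top');cv2.imwrite('pics/t2.png',cv2.resize(im[175:275,235:380,::-1],None,fx=5,fy=5,interpolation=cv2.INTER_CUBIC))
st()
"
```

```text
t 2.68 p [ 480.2  -259.2    66.24] yaw -0.0634 zax [ 0.014 -0.01  -1.   ] F [ 0.66 -0.02  0.17] T [-0.    0.    0.01] gap 0.1
scene tcp [228.04701365 137.35873598] [312.18805459 189.43494392]
wrist tcp [257.96471046 229.48438377]
[247.59645431 138.08746388] [390.38581725 192.34985552] [271.12681962 290.48365341] [334.96357294 246.6777363 ]
[203.31914689 148.4200276 ] [213.27658758 233.68011039] [276.46845301 106.15465894] [338.04329205 194.33725567]
t 2.78 p [ 481.07 -259.99   67.21] yaw -0.0639 zax [ 0.016 -0.012 -1.   ] F [ 0.6   0.33 -0.08] T [0.03 0.01 0.  ] gap 0.2
```

View pics/s2.png

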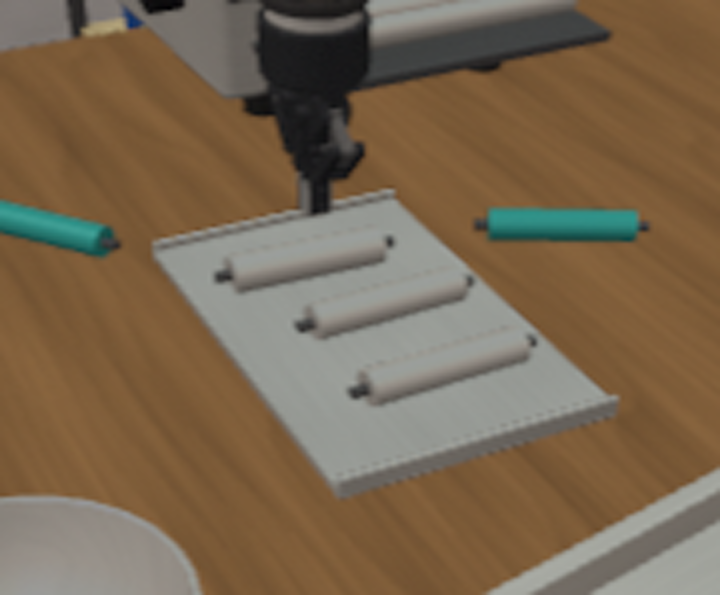

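View pics/t2.png

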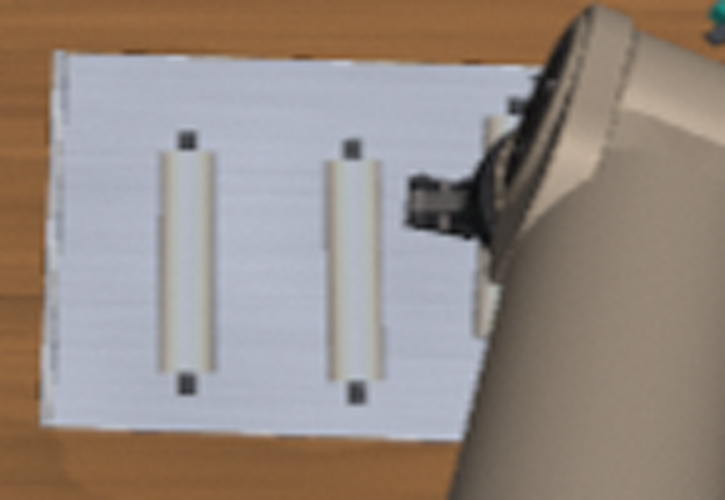

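```bash
python3 -c "
from h import *
p,M=st()
for dz in (0,10,20,30,60,100):
  q=p+[0,0,dz]
  print(dz,(proj('top',q)-[235,175])*5,((proj('scene',q)-[150,70])*[4,3.5]).round(0),proj('wrist',q).round())
print(read_state()['qvel'].round(3))
"
```

```text
t 2.78 p [ 481.07 -259.99   67.21] yaw -0.0639 zax [ 0.016 -0.012 -1.   ] F [ 0.6   0.33 -0.08] T [0.03 0.01 0.  ] gap 0.2
0 [495.83916955 223.64118046] [311. 235.] [258. 229.]
10 [498.92975431 221.96618697] [310. 225.] [258. 237.]
20 [502.07732676 220.26030806] [310. 215.] [258. 245.]
30 [505.28347775 218.52268153] [310. 204.] [259. 253.]
60 [515.27022445 213.11019909] [309. 173.] [259. 287.]
100 [529.51366873 205.39072903] [308. 129.] [261. 354.]
[ 0.001 -0.004  0.    -0.001  0.001 -0.003  0.001]
```

```bash
python3 -m jog '[[0.002,0.015,0.012,0],[0,0,0.005,0],[0,0,0,0]]'
python3 -c "
from h import *
go(482,-266,56)"; python3 -m jog '[[0,0,0,0],[0,0,0,0]]';python3 -c "
from h import *
go(482,-266,56)"
```

```text
time: 3.03
eef_pos: [484.2, -269.3, 64.0]
tcp_rot: [0.999, -0.033, 0.012, 0.007]
force: [-0.1, -0.0, 0.3]
finger_gap: -0.2
t 3.03 p [ 484.17 -269.31   63.95] yaw -0.0658 zax [ 0.023 -0.016 -1.   ] F [-0.12 -0.01  0.33] T [0.04 0.01 0.05] gap -0.2
need tool mm [-2.57 -3.27  7.85] frac [-0.0064 -0.0082  0.0196]
time: 3.2
eef_pos: [484.6, -270.4, 64.8]
tcp_rot: [0.999, -0.034, 0.013, 0.008]
force: [0.4, 1.2, -0.1]
finger_gap: 0.2
t 3.2 p [ 484.55 -270.43   64.77] yaw -0.0671 zax [ 0.025 -0.017 -1.   ] F [ 0.4   1.16 -0.13] T [-0.    0.08 -0.06] gap 0.2
need tool mm [-3.07 -4.38  8.63] frac [-0.0077 -0.0109  0.0216]
```

```bash
for i in 1 2 3 ; do python3 -m jog '[[0,0,0,0],[0,0,0,0]]' >/dev/null; python3 -c "
from h import *
st(); print(read_state()['qpos'].round(4), read_state()['joint_efforts'].round(2))"; done
python3 -c "
from h import *
for i in range(3): eyes.read_camera('top');eyes.read_camera('top'); st()"
```

```text
t 3.37 p [ 484.7  -270.63   65.11] yaw -0.0674 zax [ 0.025 -0.017 -1.   ] F [-0.02 -0.59  0.26] T [0.03 0.01 0.  ] gap 0.2
[ 0.4808  0.3657 -0.0629  1.9332  0.0378  0.8138 -1.2416] [ 5.000e-02 -4.099e+01  2.800e-01 -2.049e+01  3.000e-02 -1.200e-01
 -0.000e+00]
t 3.53 p [ 484.7  -270.48   65.15] yaw -0.0672 zax [ 0.025 -0.017 -1.   ] F [-0.59 -0.87 -0.55] T [ 0.07  0.05 -0.01] gap 0.1
[ 0.4806  0.3655 -0.063   1.9333  0.0377  0.8139 -1.2416] [ 3.000e-02 -4.099e+01  2.600e-01 -2.048e+01  3.000e-02 -1.200e-01
 -0.000e+00]
t 3.7 p [ 484.7  -270.22   65.09] yaw -0.0668 zax [ 0.025 -0.017 -1.   ] F [-0.37 -0.42  0.18] T [ 0.01 -0.01  0.  ] gap -0.3
[ 0.4804  0.3655 -0.0632  1.9334  0.0377  0.8139 -1.2416] [ 1.000e-02 -4.098e+01  2.500e-01 -2.046e+01  3.000e-02 -1.200e-01
  0.000e+00]
t 3.8 p [ 484.69 -270.27   65.09] yaw -0.0668 zax [ 0.025 -0.017 -1.   ] F [-0.08 -0.1  -0.06] T [-0.    0.03 -0.02] gap -0.4
t 3.9 p [ 484.69 -270.32   65.1 ] yaw -0.0669 zax [ 0.025 -0.017 -1.   ] F [ 0.69 -0.5   0.47] T [-0.01  0.02  0.05] gap -0.2
t 4.0 p [ 484.73 -270.37   65.15] yaw -0.067 zax [ 0.025 -0.017 -1.   ] F [-0.09 -0.25  0.33] T [ 0.04  0.08 -0.  ] gap 0.2
```

```bash
python3 -m jog '[[-0.003,-0.011,0.01,0],[0,0,0.005,0],[0,0,0,0],[0,0,0,0]]'
python3 -c "
from h import *
go(482,-266,56)"; python3 -m jog '[[0,0,0.0025,0],[0,0,0.0025,0]]';python3 -c "
from h import *
go(482,-266,56)"
```

```text
time: 4.33
eef_pos: [483.7, -265.2, 58.2]
tcp_rot: [0.999, -0.033, 0.013, 0.008]
force: [0.5, 0.5, 0.1]
finger_gap: 0.1
t 4.33 p [ 483.72 -265.23   58.2 ] yaw -0.0668 zax [ 0.025 -0.016 -1.   ] F [0.54 0.47 0.1 ] T [0.01 0.03 0.03] gap 0.1
need tool mm [-1.72  0.85  2.17] frac [-0.0043  0.0021  0.0054]
time: 4.5
eef_pos: [483.8, -265.2, 56.1]
tcp_rot: [0.999, -0.033, 0.013, 0.008]
force: [0.8, -0.3, 0.5]
finger_gap: -0.2
t 4.5 p [ 483.85 -265.2    56.1 ] yaw -0.0665 zax [ 0.025 -0.016 -1.   ] F [ 0.83 -0.32  0.49] T [-0.   -0.01  0.01] gap -0.2
need tool mm [-1.79  0.92  0.07] frac [-0.0045  0.0023  0.0002]
```

Good response. Feeling for contact in small steps.

```bash
python3 -m jog '[[0,0,0.00125,0],[0,0,0.00125,0]]'; python3 -m jog '[[0,0,0.00125,0],[0,0,0.00125,0]]';  python3 -m jog '[[0,0,0.00125,0]]'
```

```text
time: 4.67
eef_pos: [483.9, -265.3, 54.9]
tcp_rot: [0.999, -0.033, 0.013, 0.008]
force: [0.8, -1.0, 0.5]
finger_gap: 0.1
time: 4.83
eef_pos: [483.9, -265.5, 53.8]
tcp_rot: [0.999, -0.034, 0.013, 0.008]
force: [-0.3, 0.1, 0.1]
finger_gap: 0.1
time: 4.92
eef_pos: [483.9, -265.5, 53.3]
tcp_rot: [0.999, -0.034, 0.013, 0.008]
force: [-0.5, -0.5, 0.6]
finger_gap: 0.3
```

```bash
python3 -c "
from h import *
st()"
```

```text
t 4.92 p [ 483.93 -265.52   53.28] yaw -0.0669 zax [ 0.025 -0.017 -1.   ] F [-0.47 -0.47  0.59] T [0.01 0.   0.05] gap 0.3
```

```bash
for i in 1; do python3 -m jog '[[0,0,0.00125,0],[0,0,0.00125,0]]' | grep -E 'pos|force'; python3 -m jog '[[0,0,0.00125,0],[0,0,0.00125,0]]'| grep -E 'pos|force';  python3 -m jog '[[0,0,0.00125,0],[0,0,0.00125,0]]'| grep -E 'pos|force'; done
python3 -c "
from h import *
p,M=st()
im=eyes.read_camera('scene');cv2.imwrite('pics/s3.png',cv2.resize(im[110:200,190:280,::-1],None,fx=7,fy=6.5,interpolation=cv2.INTER_CUBIC))
print((proj('scene',p)-[190,110])*[7,6.5])"
```

```text
eef_pos: [484.0, -265.6, 52.2]
force: [-0.0, 0.2, -0.7]
eef_pos: [484.1, -265.7, 51.2]
force: [0.5, -0.3, -0.4]
eef_pos: [484.1, -265.7, 50.1]
force: [-0.4, -0.4, -0.5]
t 5.42 p [ 484.09 -265.69   50.05] yaw -0.067 zax [ 0.025 -0.017 -1.   ] F [-0.44 -0.36 -0.45] T [ 0.07  0.05 -0.03] gap 0.1
[252.28500528 202.42087688]
```

View pics/s3.png

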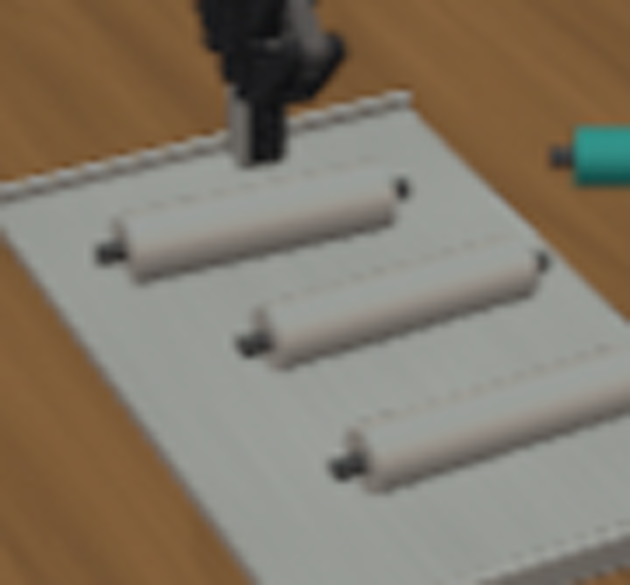

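```bash
cat > chk.sh <<'E'
# stop if |fz| or horizontal > 1.6
python3 - <<'E'
from h import *
s=read_state();f=s["force"];print(s["eef_pos"].round(2),f.round(2),flush=True)
raise SystemExit(1 if f[2]>1.6 else 0)
E
E
python3 -c "
from h import *
p,M=st()
for dz in (0,5,10,15,20,25): print(dz,proj('wrist',p+M@np.array([11,0,-dz])).round(1),((proj('scene',p+M@np.array([0,0,-dz]))-[190,110])*[7,6.5]).round())"
python3 -m jog '[[0,0,0.00125,0],[0,0,0.00125,0]]' >/dev/null && bash chk.sh && python3 -m jog '[[0,0,0.00125,0],[0,0,0.00125,0]]' >/dev/null && bash chk.sh && python3 -m jog '[[0,0,0.00125,0],[0,0,0.00125,0]]' >/dev/null && bash chk.sh && python3 -m jog '[[0,0,0.00125,0],[0,0,0.00125,0]]' >/dev/null && bash chk.sh
```

```text
t 5.47 p [ 484.02 -265.67   49.94] yaw -0.0671 zax [ 0.025 -0.017 -1.   ] F [ 0.8   0.13 -0.41] T [0.05 0.01 0.04] gap -0.3
0 [258.  213.5] [252. 203.]
5 [258.  216.8] [253. 194.]
10 [258.  220.3] [253. 185.]
15 [258. 224.] [253. 175.]
20 [258.  227.9] [253. 166.]
25 [258. 232.] [253. 157.]
[ 484.12 -265.69   48.92] [-0.64  0.8  -0.54]
[ 484.18 -265.73   47.84] [-0.59 -0.08  0.06]
[ 484.22 -265.72   46.74] [-0.23 -0.46 -0.2 ]
[ 484.25 -265.74   45.61] [-0.73  0.22 -0.46]
```

```bash
python3 -m jog '[[0,0,0.0025,0],[0,0,0.0025,0]]' >/dev/null && bash chk.sh && python3 -m jog '[[0,0,0.0025,0],[0,0,0.0025,0]]' >/dev/null && bash chk.sh && python3 -m jog '[[0,0,0.00125,0],[0,0,0.00125,0]]' >/dev/null && bash chk.sh && python3 -m jog '[[0,0,0.00125,0],[0,0,0.00125,0]]' >/dev/null && bash chk.sh && python3 -m jog '[[0,0,0.00125,0],[0,0,0.00125,0]]' >/dev/null && bash chk.sh && python3 -m jog '[[0,0,0.00125,0],[0,0,0.00125,0]]' >/dev/null && bash chk.sh
python3 -c "
from h import *
p,M=st()
im=eyes.read_camera('scene');cv2.imwrite('pics/s4.png',cv2.resize(im[110:200,190:280,::-1],None,fx=7,fy=6.5,interpolation=cv2.INTER_CUBIC))
im=eyes.read_camera('wrist');cv2.imwrite('pics/w4.png',im[:,:,::-1])
"
```

```text
[ 484.4  -265.81   43.55] [-0.06  0.52 -0.07]
[ 484.41 -265.85   41.31] [ 0.26 -0.31 -0.2 ]
[ 484.32 -265.82   40.  ] [ 0.46 -0.12 -0.1 ]
[ 484.32 -265.83   38.84] [0.11 0.92 0.41]
[ 484.42 -265.86   37.78] [-0.09  0.75  0.4 ]
[ 484.45 -265.86   36.68] [ 0.59  0.56 -0.44]
t 7.13 p [ 484.45 -265.86   36.68] yaw -0.0669 zax [ 0.025 -0.017 -1.   ] F [ 0.59  0.56 -0.44] T [ 0.02  0.09 -0.02] gap 0.5
```

View pics/s4.png

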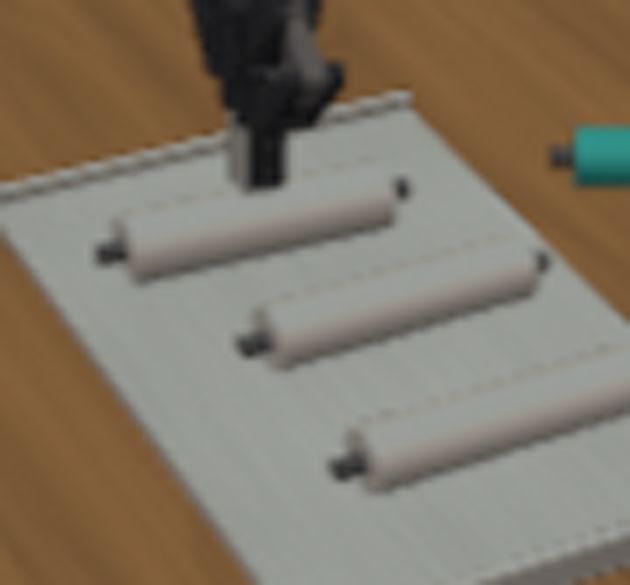

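View pics/w4.png

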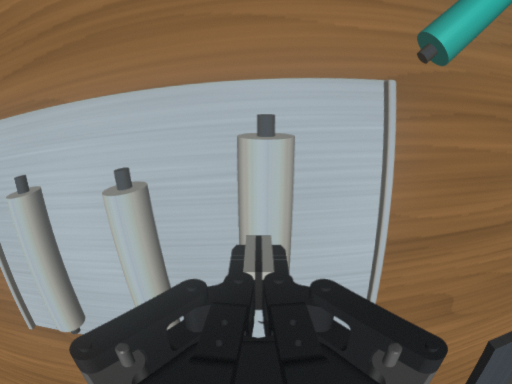

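```bash
python3 -m jog '[[0,0,0.00125,0],[0,0,0.00125,0]]' >/dev/null && bash chk.sh && python3 -m jog '[[0,0,0.00125,0],[0,0,0.00125,0]]' >/dev/null && bash chk.sh && python3 -m jog '[[0,0,0.00125,0]]' >/dev/null && bash chk.sh && python3 -m jog '[[0,0,0.00125,0]]' >/dev/null && bash chk.sh && python3 -m jog '[[0,0,0.00125,0]]' >/dev/null && bash chk.sh && python3 -m jog '[[0,0,0.00125,0]]' >/dev/null && bash chk.sh && python3 -m jog '[[0,0,0.00125,0]]' >/dev/null && bash chk.sh&& python3 -m jog '[[0,0,0.00125,0]]' >/dev/null && bash chk.sh
```

```text
[ 484.49 -265.94   35.68] [-0.17  0.07 -0.28]
[ 484.6  -265.96   34.66] [ 0.75 -0.27 -0.08]
[ 484.57 -265.99   34.07] [ 0.03 -0.06 -0.14]
[ 484.58 -265.98   33.51] [ 0.86 -0.95  0.48]
[ 484.62 -265.97   32.96] [0.53 0.13 0.91]
[ 484.64 -265.99   32.41] [ 0.28 -0.13 -0.22]
[ 484.64 -265.98   31.83] [ 0.01 -0.18  0.66]
[ 484.65 -266.01   31.27] [ 0.23  0.23 -1.16]
```

```bash
python3 -m jog '[[0,0,0.00125,0]]' >/dev/null && bash chk.sh && python3 -m jog '[[0,0,0.00125,0]]' >/dev/null && bash chk.sh && python3 -m jog '[[0,0,0.00125,0]]' >/dev/null && bash chk.sh && python3 -m jog '[[0,0,0.00125,0]]' >/dev/null && bash chk.sh 
python3 -c "
from h import *
p,M=st()
im=eyes.read_camera('scene');cv2.imwrite('pics/s5.png',cv2.resize(im[110:200,190:280,::-1],None,fx=7,fy=6.5,interpolation=cv2.INTER_CUBIC))
im=eyes.read_camera('wrist');cv2.imwrite('pics/w5.png',cv2.resize(im[100:300,170:350,::-1],None,fx=3,fy=3))
print(read_state()['joint_efforts'].round(2))
"
```

```text
[ 484.63 -266.02   30.72] [ 0.08 -0.12  0.69]
[ 484.64 -266.04   30.16] [ 0.34 -0.44  0.18]
[ 484.67 -266.07   29.63] [-1.29  1.64  2.29]
t 8.32 p [ 484.67 -266.07   29.63] yaw -0.0671 zax [ 0.025 -0.017 -1.   ] F [-1.29  1.64  2.29] T [ 0.04  0.11 -0.02] gap 0.1
[-1.000e-02 -4.123e+01  2.800e-01 -1.883e+01  3.000e-02 -2.900e-01
  0.000e+00]
```

View pics/s5.png

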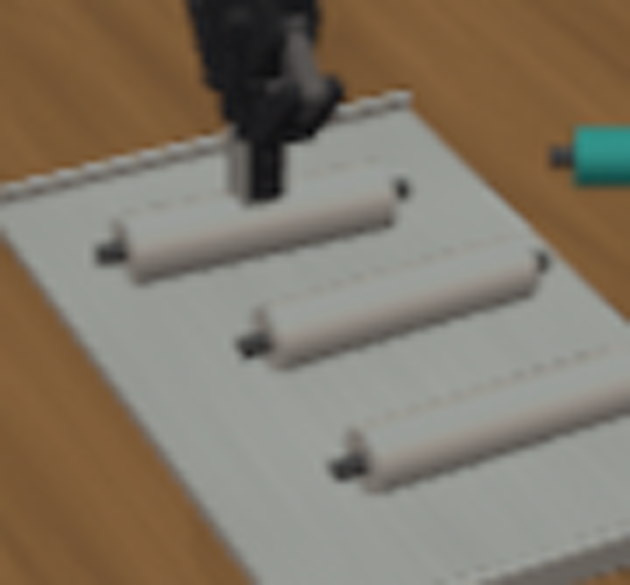

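View pics/w5.png

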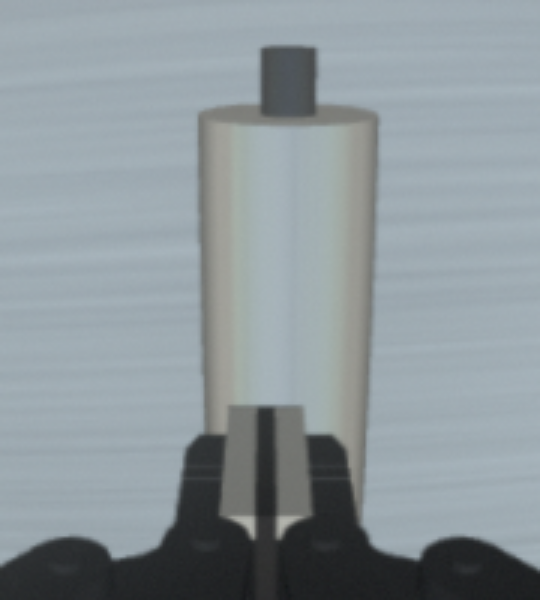

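```bash
python3 -m jog '[[0,0,0.00125,0]]'|grep -E "pos|force"; python3 -m jog '[[0,0,0.00125,0]]' |grep -E "pos|force"
```

```text
eef_pos: [484.7, -266.1, 29.4]
force: [-1.4, 0.8, 3.3]
eef_pos: [484.7, -266.1, 29.2]
force: [-1.2, 0.3, 4.7]
```

```bash
python3 -m jog '[[0,0.0025,0.0005,0]]'|grep -E "pos|force"; python3 -m jog '[[0,0.0025,0.0005,0]]' |grep -E "pos|force"; python3 -m jog '[[0,0.0025,0.0005,0]]' |grep -E "pos|force"
```

```text
eef_pos: [484.7, -266.5, 29.3]
force: [-0.7, 1.8, 3.7]
eef_pos: [484.7, -266.9, 29.3]
force: [-2.0, 1.9, 5.1]
eef_pos: [484.7, -267.2, 29.4]
force: [-1.0, 2.8, 5.7]
```

```bash
python3 -m jog '[[0,0.0025,0.0003,0]]'|grep -E "pos|force"; python3 -m jog '[[0,0.0025,0.0002,0]]' |grep -E "pos|force"
```

```text
eef_pos: [484.6, -267.5, 29.4]
force: [-1.2, 2.8, 5.7]
eef_pos: [484.6, -267.9, 29.6]
force: [-1.9, 2.2, 6.2]
```

```bash
python3 -m jog '[[0,0.0025,0.0001,0]]'|grep -E "pos|force"; python3 -m jog '[[0,0.0025,0.0001,0]]' |grep -E "pos|force";python3 -m jog '[[0,0.0025,0.0001,0]]' |grep -E "pos|force"; python3 -m jog '[[0,0.0025,0,0]]' |grep -E "pos|force"
```

```text
eef_pos: [484.5, -268.3, 29.8]
force: [-0.7, 2.6, 4.5]
eef_pos: [484.5, -268.8, 29.9]
force: [-1.7, 1.8, 4.0]
eef_pos: [484.5, -269.4, 30.1]
force: [-2.1, 2.0, 4.8]
eef_pos: [484.4, -270.2, 30.2]
force: [-2.2, 2.1, 5.9]
```

```bash
python3 -m jog '[[0,-0.004,-0.0003,0],[0,-0.004,0,0],[0,-0.004,-0.001,0],[0,0,-0.005,0],[0,0,-0.03,0],[0,0,-0.03,0],[0,0,0,0]]'; python3 -c "
from h import *
go(458,-183,70)"
```

```text
time: 9.92
eef_pos: [483.5, -266.1, 56.9]
tcp_rot: [0.999, -0.033, 0.011, 0.005]
force: [-0.1, -0.4, -0.0]
finger_gap: -0.3
t 9.92 p [ 483.5  -266.13   56.93] yaw -0.065 zax [ 0.022 -0.011 -1.   ] F [-0.13 -0.36 -0.03] T [ 0.06 -0.02  0.  ] gap -0.3
need tool mm [-30.54 -81.16 -14.56] frac [-0.0764 -0.2029 -0.0364]
```

```bash
python3 -m jog '[[-0.038,-0.091,0,0],[-0.038,-0.091,0,0],[0,0,0,-0.0124],[0,0,0,0],[0,0,0,0],[0,0,0,0]]'; python3 -c "
from h import *
go(458,-191.5,36)"
```

```text
time: 10.42
eef_pos: [459.5, -192.3, 57.9]
tcp_rot: [1.0, 0.004, 0.015, 0.008]
force: [0.3, -0.7, 0.8]
finger_gap: -0.3
t 10.42 p [ 459.46 -192.29   57.85] yaw 0.0089 zax [ 0.029 -0.016 -0.999] F [ 0.32 -0.72  0.84] T [ 0.03  0.01 -0.01] gap -0.3
need tool mm [-2.09 -1.16 21.78] frac [-0.0052 -0.0029  0.0545]
```

```bash
python3 -m jog '[[-0.003,-0.003,0.02,0],[0,0,0.02,0],[0,0,0.005,0],[0,0,0,0]]' >/dev/null; bash chk.sh && python3 -m jog '[[0,0,0.0025,0],[0,0,0.0025,0]]' >/dev/null; bash chk.sh && python3 -m jog '[[0,0,0.0025,0],[0,0,0.0025,0]]' >/dev/null; bash chk.sh; python3 -c "
from h import *
go(458,-191.5,32)
im=eyes.read_camera('wrist');cv2.imwrite('pics/w6.png',cv2.resize(im[100:300,170:350,::-1],None,fx=3,fy=3))
"
```

```text
[ 459.56 -194.6    37.96] [ 0.14 -0.04  0.28]
[ 459.28 -195.27   35.03] [-0.62  0.79 -0.66]
[ 459.44 -195.57   32.77] [-0.45 -0.14 -0.77]
t 11.08 p [ 459.44 -195.57   32.77] yaw -0.0006 zax [ 0.029 -0.017 -0.999] F [-0.45 -0.14 -0.77] T [-0.01  0.02 -0.05] gap 0.2
need tool mm [-1.47 -4.08  0.66] frac [-0.0037 -0.0102  0.0016]
```

View pics/w6.png

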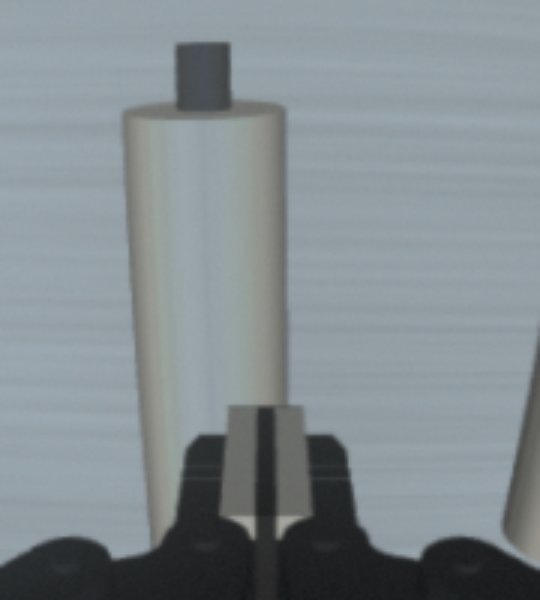

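```bash
python3 -m jog '[[0,-0.01,0,0],[0,0,0,0],[0,0,0,0]]' >/dev/null; bash chk.sh && python3 -m jog '[[0,0,0.00125,0],[0,0,0.00125,0]]' >/dev/null; bash chk.sh && python3 -m jog '[[0,0,0.00125,0]]' >/dev/null; bash chk.sh&& python3 -m jog '[[0,0,0.00125,0]]' >/dev/null; bash chk.sh && python3 -m jog '[[0,0,0.00125,0]]' >/dev/null; bash chk.sh && python3 -m jog '[[0,0,0.00125,0]]' >/dev/null; bash chk.sh
```

```text
[ 459.52 -191.09   32.74] [-0.26 -0.03 -0.51]
[ 459.89 -190.86   32.03] [0.25 0.5  0.62]
[ 459.98 -190.87   31.57] [-0.33  0.31 -0.7 ]
[ 460.   -190.91   31.07] [-0.19  0.37  0.41]
[ 460.03 -190.94   30.53] [-0.23 -0.26 -0.85]
[ 460.09 -190.99   30.01] [-0.74  0.05  1.52]
```

```bash
python3 -m jog '[[0,0,0.00125,0]]' >/dev/null; bash chk.sh && python3 -m jog '[[0,0,0.00125,0]]' >/dev/null; bash chk.sh && python3 -m jog '[[0,0,0.00125,0]]' >/dev/null; bash chk.sh
```

```text
[ 460.11 -191.08   29.58] [-0.92  0.23  3.33]
[ 460.11 -191.08   29.58] [-0.92  0.23  3.33]
[ 460.11 -191.08   29.58] [-0.92  0.23  3.33]
```

```bash
python3 -m jog '[[0,-0.0025,0.0003,0]]'|grep -E "pos|force"; python3 -m jog '[[0,-0.004,0.0003,0]]' |grep -E "pos|force"; python3 -m jog '[[0,-0.004,0.0003,0]]' |grep -E "pos|force"; python3 -m jog '[[0,-0.004,0.0003,0]]' |grep -E "pos|force"
```

```text
eef_pos: [460.1, -190.4, 29.6]
force: [-0.4, -0.0, 1.5]
eef_pos: [460.1, -189.1, 29.6]
force: [-0.5, -0.5, 2.3]
eef_pos: [460.1, -187.5, 29.6]
force: [-0.9, -0.4, 2.9]
eef_pos: [460.0, -185.8, 29.6]
force: [-0.5, 0.1, 2.8]
```

```bash
python3 -m jog '[[0,-0.004,0.0003,0],[0,-0.004,0.0003,0]]'|grep -E "pos|force"; python3 -m jog '[[0,-0.004,0.0003,0],[0,-0.004,0.0003,0]]' |grep -E "pos|force"; python3 -m jog '[[0,-0.004,0.0003,0],[0,-0.004,0.0003,0]]' |grep -E "pos|force"; python3 -m jog '[[0,-0.004,0.0003,0],[0,-0.002,0.0003,0]]' |grep -E "pos|force";  python3 -m jog '[[0,0,0.0005,0],[0,0,0.0005,0],[0,0,0.0005,0]]' |grep -E "pos|force"
```

```text
eef_pos: [460.0, -182.3, 29.5]
force: [-1.0, -0.4, 4.3]
eef_pos: [460.0, -178.7, 29.3]
force: [-1.6, -0.5, 3.5]
eef_pos: [460.0, -175.2, 29.2]
force: [-1.6, 0.3, 4.7]
eef_pos: [460.0, -172.4, 29.1]
force: [-1.9, -0.0, 5.1]
eef_pos: [459.9, -172.1, 28.9]
force: [-3.7, 0.2, 5.5]
```

Round and level. Lift off and check the resting place.

```bash
python3 -m jog '[[0,0,-0.002,0],[0,0,-0.005,0],[0,0,-0.02,0],[0,0,-0.03,0],[0,0,-0.02,0],[0,0,0,0]]'; python3 -c "
from h import *
go(461.8,-100,36)
im=eyes.read_camera('wrist');cv2.imwrite('pics/w7.png',im[:,:,::-1])
"
```

```text
time: 13.72
eef_pos: [458.8, -170.2, 60.4]
tcp_rot: [1.0, 0.0, 0.015, 0.009]
force: [-0.1, -0.3, -0.8]
finger_gap: -0.0
t 13.72 p [ 458.84 -170.18   60.38] yaw 0.0006 zax [ 0.029 -0.017 -0.999] F [-0.06 -0.28 -0.76] T [0.01 0.01 0.07] gap -0.0
need tool mm [  2.29 -70.6   23.22] frac [ 0.0057 -0.1765  0.0581]
```

View pics/w7.png

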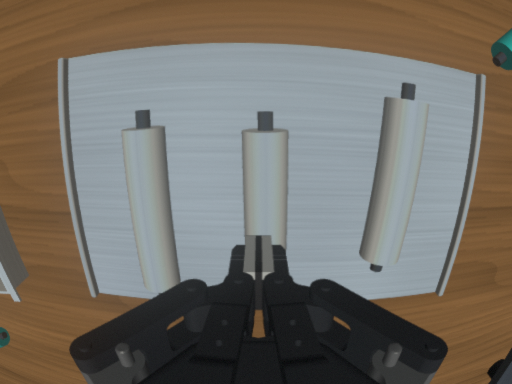

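```bash
python3 -m jog '[[0.006,-0.088,0,0],[0,-0.088,0.01,0],[0,0,0.015,0],[0,0,0.015,0],[0,0,0,0],[0,0,0,0]]' >/dev/null; python3 -c "
from h import *
go(461.8,-100,33)
im=eyes.read_camera('wrist');cv2.imwrite('pics/w8.png',cv2.resize(im[100:300,170:350,::-1],None,fx=3,fy=3))
"
```

```text
t 14.27 p [461.99 -99.64  41.25] yaw -0.0033 zax [ 0.03  -0.018 -0.999] F [-0.18 -0.46  0.34] T [-0.03  0.06 -0.04] gap -0.0
need tool mm [-0.44  0.22  8.24] frac [-0.0011  0.0005  0.0206]
```

View pics/w8.png

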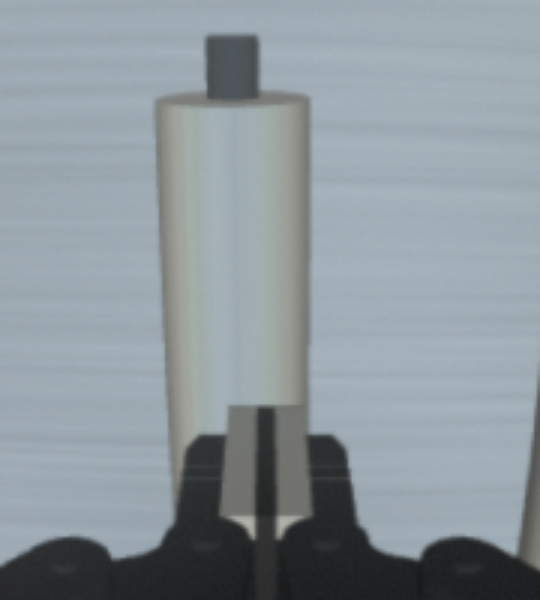

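Finger (col 266) sits about 5 mm to the −y side of roller R1's centreline (col 235): right place to start.

```bash
python3 -m jog '[[0,0,0.01,0],[0,0,0.005,0],[0,0,0.005,0],[0,0,0,0]]' >/dev/null; bash chk.sh && python3 -m jog '[[0,0,0.00125,0],[0,0,0.00125,0]]' >/dev/null && bash chk.sh && python3 -m jog '[[0,0,0.00125,0],[0,0,0.00125,0]]' >/dev/null && bash chk.sh && python3 -m jog '[[0,0,0.00125,0]]' >/dev/null && bash chk.sh && python3 -m jog '[[0,0,0.00125,0]]' >/dev/null && bash chk.sh && python3 -m jog '[[0,0,0.00125,0]]' >/dev/null && bash chk.sh && python3 -m jog '[[0,0,0.00125,0]]' >/dev/null && bash chk.sh && python3 -m jog '[[0,0,0.00125,0]]' >/dev/null && bash chk.sh
```

```text
[ 461.97 -103.26   32.52] [ 0.56  0.24 -0.94]
[ 462.02 -103.98   31.44] [ 0.09 -0.15 -0.13]
[ 462.21 -104.15   30.5 ] [ 0.34 -0.93 -0.36]
[ 462.34 -104.17   30.04] [-0.27 -0.88 -0.33]
[ 462.38 -104.13   29.56] [ 0.44 -0.12  1.09]
[ 462.38 -104.16   29.13] [-0.73 -0.34  2.88]
```

```bash
python3 -m jog '[[0,-0.0025,0.0003,0]]'|grep -E "pos|force"; python3 -m jog '[[0,-0.004,0.0003,0]]' |grep -E "pos|force"; python3 -m jog '[[0,-0.004,0.0003,0]]' |grep -E "pos|force"; python3 -m jog '[[0,-0.004,0.0003,0]]' |grep -E "pos|force"
```

```text
eef_pos: [462.4, -103.4, 29.1]
force: [-0.7, -0.1, 2.7]
eef_pos: [462.4, -102.1, 29.2]
force: [-0.5, 0.4, 3.8]
eef_pos: [462.4, -100.5, 29.3]
force: [-1.6, -0.4, 4.4]
eef_pos: [462.4, -98.8, 29.3]
force: [-1.5, -0.7, 4.2]
```

```bash
python3 -m jog '[[0,-0.004,0.0001,0],[0,-0.004,0.0001,0]]'|grep -E "pos|force"; python3 -m jog '[[0,-0.004,0.0001,0],[0,-0.004,0.0001,0]]' |grep -E "pos|force"; python3 -m jog '[[0,-0.004,0.0001,0],[0,-0.004,0.0001,0]]' |grep -E "pos|force"; python3 -m jog '[[0,-0.004,0.0001,0],[0,-0.002,0.0001,0]]' |grep -E "pos|force";  python3 -m jog '[[0,0,0.0003,0],[0,0,0.0003,0],[0,0,0.0003,0]]' |grep -E "pos|force"
```

```text
eef_pos: [462.4, -95.2, 29.4]
force: [-1.7, -0.2, 4.6]
eef_pos: [462.3, -91.4, 29.4]
force: [-1.8, -0.7, 4.5]
eef_pos: [462.4, -87.6, 29.3]
force: [-1.4, 0.4, 4.1]
eef_pos: [462.3, -84.6, 29.2]
force: [-1.4, 0.1, 4.2]
eef_pos: [462.3, -84.3, 29.1]
force: [-2.2, 0.5, 5.2]
```

```bash
python3 -m jog '[[0,0,-0.002,0],[0,0,-0.005,0],[0,0,-0.03,0],[0,0,-0.03,0],[0,0,-0.02,0],[0.012,0.09,0,0],[0.012,0.09,0,0.011],[0.012,0.09,0,0],[0.012,0.09,0,0],[0.008,0.09,0,0]]' 0; python3 -m jog '[[0,0,0,0],[0,0,0,0],[0,0,0,0]]'; python3 -c "
from h import *
go(482,-271,30)
im=eyes.read_camera('wrist');cv2.imwrite('pics/w9.png',im[:,:,::-1])
"
```

```text
time: 17.32
eef_pos: [479.4, -258.8, 68.1]
tcp_rot: [0.999, -0.03, 0.018, 0.007]
force: [0.1, 0.9, -0.4]
finger_gap: 85.5
time: 17.57
eef_pos: [478.2, -270.8, 68.2]
tcp_rot: [0.999, -0.038, 0.019, 0.01]
force: [-0.6, 0.0, 0.2]
finger_gap: 85.1
t 17.57 p [ 478.23 -270.8    68.19] yaw -0.0758 zax [ 0.037 -0.022 -0.999] F [-0.59  0.02  0.15] T [0.   0.02 0.02] gap 85.1
need tool mm [ 2.31 -0.81 38.3 ] frac [ 0.0058 -0.002   0.0958]
```

View pics/w9.png

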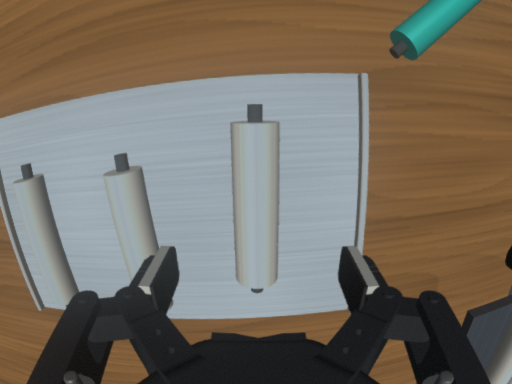

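```bash
python3 -m jog '[[0.006,0,0.04,0],[0,0,0.04,0],[0,0,0.02,0],[0,0,0,0],[0,0,0,0],[0,0,0,0]]'; python3 -c "
from h import *
go(482,-271,5)
im=eyes.read_camera('wrist');cv2.imwrite('pics/w10.png',im[:,:,::-1])
"
```

```text
time: 18.12
eef_pos: [484.2, -263.2, 27.6]
tcp_rot: [0.999, -0.032, 0.019, 0.008]
force: [0.3, -1.4, -1.0]
finger_gap: 85.5
t 18.12 p [ 484.23 -263.16   27.61] yaw -0.0639 zax [ 0.038 -0.018 -0.999] F [ 0.33 -1.37 -0.98] T [0.08 0.04 0.04] gap 85.5
need tool mm [-2.61  7.62 22.65] frac [-0.0065  0.019   0.0566]
```

View pics/w10.png

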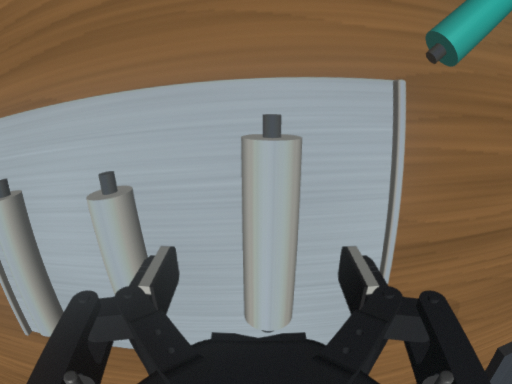

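```bash
python3 -m jog '[[-0.006,0.017,0,0.001],[0,0,0,0],[0,0,0.02,0],[0,0,0.01,0],[0,0,0,0],[0,0,0,0]]'; python3 -c "
from h import *
go(482,-271,5)
im=eyes.read_camera('wrist');cv2.imwrite('pics/w11.png',im[:,:,::-1])
"
```

```text
time: 18.67
eef_pos: [483.3, -272.1, 17.1]
tcp_rot: [0.999, -0.036, 0.022, 0.009]
force: [0.1, -0.7, 0.1]
finger_gap: 85.4
t 18.67 p [ 483.27 -272.06   17.12] yaw -0.0715 zax [ 0.043 -0.02  -0.999] F [ 0.13 -0.73  0.06] T [0.05 0.01 0.03] gap 85.4
need tool mm [-1.88 -1.18 12.04] frac [-0.0047 -0.0029  0.0301]
```

View pics/w11.png

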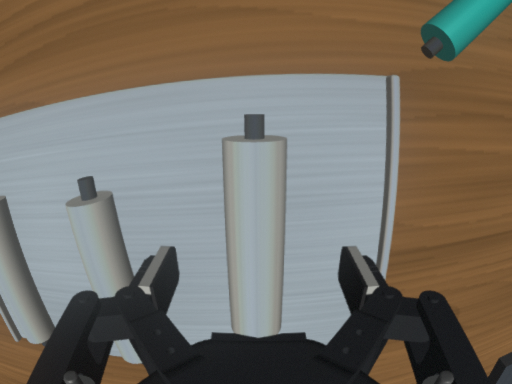

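```bash
python3 -m jog '[[-0.004,-0.002,0.015,0],[0,0,0.008,0],[0,0,0.004,0],[0,0,0,0],[0,0,0,0]]'; python3 -c "
from h import *
go(482,-271,5)"
```

```text
time: 19.13
eef_pos: [481.9, -270.9, 4.7]
tcp_rot: [0.999, -0.036, 0.021, 0.009]
force: [0.2, -0.2, -0.0]
finger_gap: 85.2
t 19.13 p [ 481.92 -270.87    4.72] yaw -0.0712 zax [ 0.042 -0.02  -0.999] F [ 0.18 -0.24 -0.02] T [-0.    0.    0.01] gap 85.2
need tool mm [ 0.1   0.13 -0.27] frac [ 0.0003  0.0003 -0.0007]
```

```bash
python3 -m jog '[[0,0,0,0],[0,0,0,0],[0,0,0,0],[0,0,0,0]]' 0.5; python3 -c "
from h import *
st()
im=eyes.read_camera('wrist');cv2.imwrite('pics/w12.png',im[:,:,::-1])
im=eyes.read_camera('scene');cv2.imwrite('pics/s12.png',cv2.resize(im[110:200,190:280,::-1],None,fx=6.5,fy=6.5,interpolation=cv2.INTER_CUBIC))"
```

```text
time: 19.47
eef_pos: [482.2, -270.9, 5.0]
tcp_rot: [0.999, -0.036, 0.022, 0.009]
force: [-0.3, 0.6, -0.0]
finger_gap: 42.9
t 19.47 p [ 482.21 -270.89    4.97] yaw -0.071 zax [ 0.042 -0.02  -0.999] F [-0.29  0.65 -0.01] T [-0.03  0.05 -0.01] gap 42.9
```

View pics/w12.png

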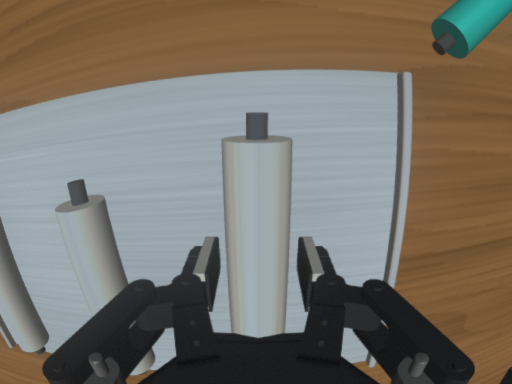

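View pics/s12.png

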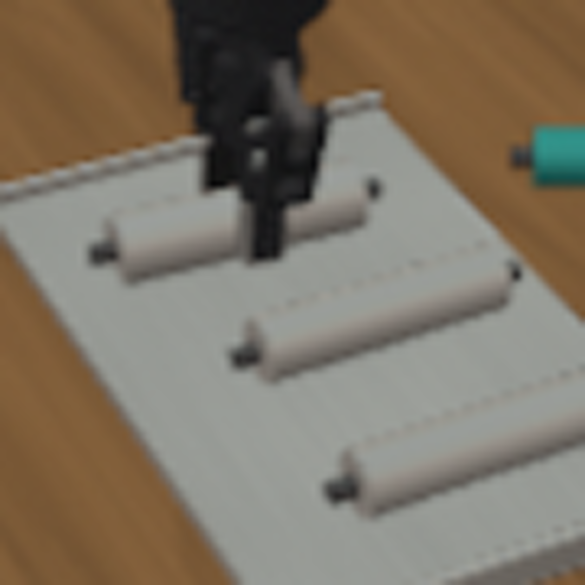

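```bash
python3 -m jog '[[0,0,0,0],[0,0,0,0],[0,0,0,0],[0,0,0,0]]' 1; python3 -m jog '[[0,0,-0.002,0],[0,0,-0.005,0],[0,0,-0.01,0],[0,0,-0.02,0],[0,0,-0.02,0],[0,0,-0.03,0],[0,0,-0.03,0],[0,0,-0.03,0],[0,0,-0.03,0],[0,0,0,0]]'; python3 -c "
from h import *
st()
im=eyes.read_camera('wrist');cv2.imwrite('pics/w13.png',im[:,:,::-1])
im=eyes.read_camera('scene');cv2.imwrite('pics/s13.png',im[:,:,::-1])"
```

```text
time: 19.9
eef_pos: [482.2, -270.8, 5.4]
tcp_rot: [0.999, -0.036, 0.022, 0.009]
force: [-0.4, -0.5, -0.1]
finger_gap: 31.0
time: 20.73
eef_pos: [475.7, -267.9, 80.1]
tcp_rot: [0.999, -0.036, 0.019, 0.008]
force: [0.5, -0.1, -3.2]
finger_gap: 30.9
t 20.73 p [ 475.71 -267.88   80.06] yaw -0.0711 zax [ 0.037 -0.017 -0.999] F [ 0.55 -0.13 -3.22] T [0.03 0.04 0.02] gap 30.9
```

View pics/w13.png

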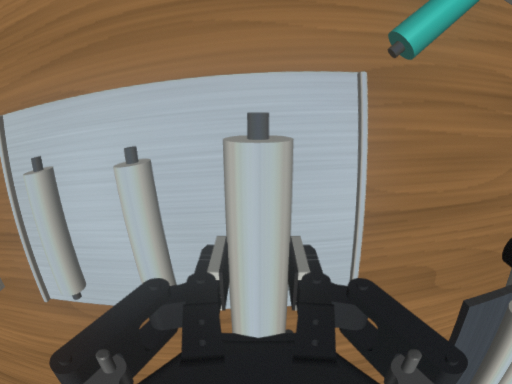

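View pics/s13.png

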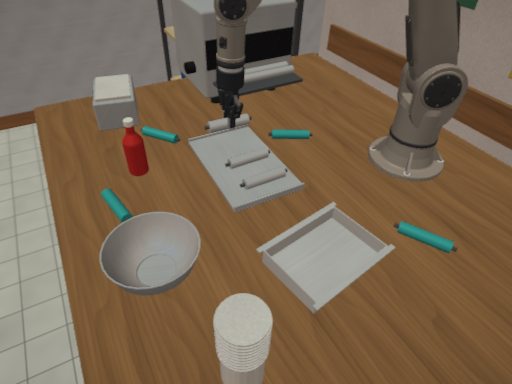

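```bash
python3 -m jog '[[0,-0.03,-0.02,0],[0,-0.06,-0.02,0],[0,-0.09,0,0],[0,-0.09,0,0],[0,-0.09,0,0],[0,-0.09,0,0],[0,-0.09,0,0],[0,-0.09,0,0],[0,-0.09,0,0],[0,-0.09,0,0]]' >/dev/null;  python3 -c "
from h import *
go(462,195,90)"
```

```text
t 21.67 p [491.73  66.09  86.94] yaw -0.0891 zax [ 0.023 -0.018 -1.   ] F [ 1.3   0.53 -3.12] T [ 0.02 -0.06 -0.03] gap 31.1
need tool mm [ -41.   -125.67   -6.12] frac [-0.1025 -0.3142 -0.0153]
```

```bash
python3 -m jog '[[-0.03,-0.09,0,0],[-0.03,-0.09,0,0],[-0.03,-0.06,0,0],[0,0,0,-0.0137],[0,0,0,-0.0137],[0,0,0,-0.0137],[0,0,0,0],[0,0,0,0],[0,0,0,0]]' >/dev/null;  python3 -c "
from h import *
go(462,195,20)
im=eyes.read_camera('wrist');cv2.imwrite('pics/w14.png',im[:,:,::-1])
im=eyes.read_camera('top');cv2.imwrite('pics/t14.png',im[:,:,::-1])"
```

```text
t 22.42 p [451.56 190.79  83.13] yaw 0.2043 zax [ 0.016 -0.011 -1.   ] F [ 0.64  0.18 -3.  ] T [0.06 0.07 0.02] gap 31.1
need tool mm [10.24 -2.88 63.24] frac [ 0.0256 -0.0072  0.1581]
```

View pics/w14.png

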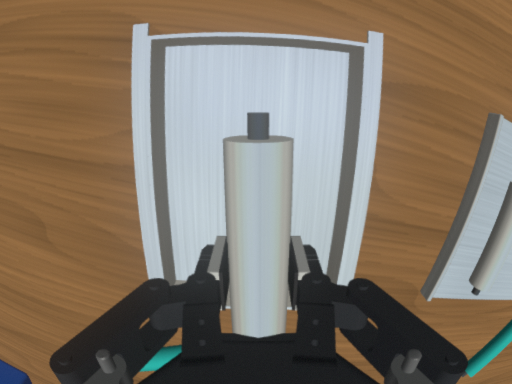

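View pics/t14.png

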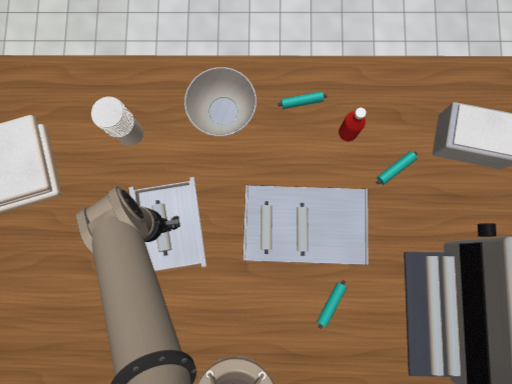

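```bash
python3 -m jog '[[0.02,-0.005,0,0.005],[0,0,0.03,0],[0,0,0.03,0],[0,0,0.03,0],[0,0,0.03,0],[0,0,0.02,0],[0,0,0,0],[0,0,0,0]]' >/dev/null;  python3 -c "
from h import *
go(462,195,-10)
im=eyes.read_camera('wrist');cv2.imwrite('pics/w15.png',im[:,:,::-1])"
```

```text
t 23.18 p [459.63 189.67  21.49] yaw 0.1644 zax [ 0.014 -0.014 -1.   ] F [-0.13  0.7  -3.09] T [-0.01  0.06  0.  ] gap 30.6
need tool mm [ 2.85 -5.37 31.44] frac [ 0.0071 -0.0134  0.0786]
```

View pics/w15.png

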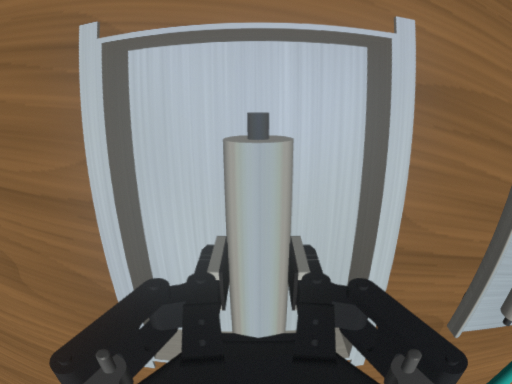

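```bash
python3 -m jog '[[0.007,-0.012,0.01,0],[0,0,0.02,0],[0,0,0.02,0],[0,0,0.01,0],[0,0,0.005,0],[0,0,0,0]]' >/dev/null; bash chk.sh;  python3 -m jog '[[0,0,0.0025,0],[0,0,0.0025,0]]' >/dev/null; bash chk.sh
```

```text
[463.99 196.03  -5.38] [-1.37 -0.68 -3.11]
[464.06 196.02  -7.57] [ 0.18  0.17 -3.13]
```

```bash
sed -i 's/f\[2\]>1.6/f[2]>-0.5/' chk.sh;  python3 -m jog '[[0,0,0.0025,0],[0,0,0.0025,0]]' >/dev/null; bash chk.sh && python3 -m jog '[[0,0,0.0025,0],[0,0,0.0025,0]]' >/dev/null && bash chk.sh && python3 -m jog '[[0,0,0.0025,0]]' >/dev/null && bash chk.sh && python3 -m jog '[[0,0,0.0025,0]]' >/dev/null && bash chk.sh && python3 -m jog '[[0,0,0.0025,0]]' >/dev/null && bash chk.sh && python3 -m jog '[[0,0,0.0025,0]]' >/dev/null && bash chk.sh && python3 -m jog '[[0,0,0.0025,0]]' >/dev/null && bash chk.sh
```

```text
[464.41 196.04  -9.44] [ 0.27 -0.31 -3.8 ]
[464.74 196.08 -11.32] [ 0.    0.38 -2.9 ]
[464.85 196.08 -12.32] [-0.32  0.09 -3.42]
[464.97 196.1  -13.34] [ 0.01  0.72 -4.03]
[464.97 196.06 -14.38] [-1.79 -1.13 -1.46]
[464.74 196.05 -15.25] [-2.7  -0.27  3.  ]
```

```bash
python3 -m jog '[[0,0,0,0],[0,0,0,0],[0,0,0,0],[0,0,0,0],[0,0,0,0]]' 0.3; python3 -m jog '[[0,0,-0.01,0],[0,0,-0.02,0],[0,0,-0.04,0],[0,0,-0.06,0],[0,0,-0.08,0],[0,0,-0.08,0],[0,0,-0.08,0],[0,0,0,0]]'; python3 -c "
from h import *
st()
im=eyes.read_camera('wrist');cv2.imwrite('pics/w16.png',im[:,:,::-1])
im=eyes.read_camera('scene');cv2.imwrite('pics/s16.png',im[:,:,::-1])"
```

```text
time: 24.98
eef_pos: [467.2, 197.3, -13.8]
tcp_rot: [0.997, 0.082, 0.011, 0.006]
force: [1.1, 0.4, -1.0]
finger_gap: 59.8
time: 25.65
eef_pos: [462.3, 198.9, 143.2]
tcp_rot: [0.997, 0.082, 0.01, 0.006]
force: [1.1, 0.7, 0.2]
finger_gap: 59.9
t 25.65 p [462.32 198.91 143.23] yaw 0.1653 zax [ 0.021 -0.01  -1.   ] F [1.07 0.74 0.18] T [ 0.06 -0.05 -0.01] gap 59.9
```

View pics/w16.png

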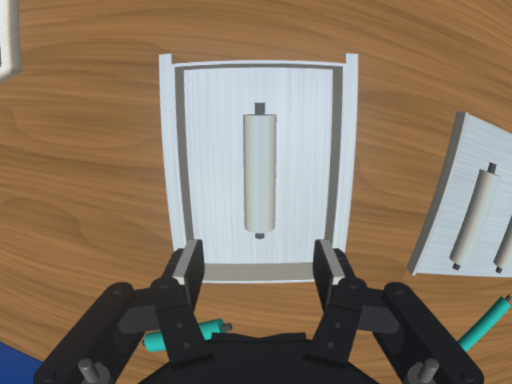

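View pics/s16.png

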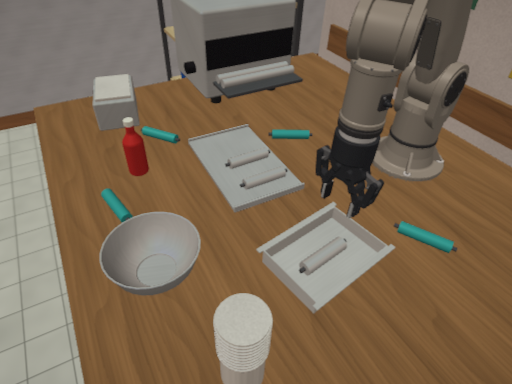

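```bash
python3 -m jog '[[0,0,0,0],[0,0,0,0],[0,0,0,0],[0,0,0,0]]' >/dev/null; python3 -c "
from h import *
im=eyes.read_camera('top');cv2.imwrite('pics/t17.png',cv2.resize(im[175:285,125:380,::-1],None,fx=3.1,fy=3.1,interpolation=cv2.INTER_CUBIC))
im0=cv2.imread('pics/t14.png')[:,:,::-1]
for r in (200,228,250):
  print(r,im[r,258:315,2].tolist()) if r==228 else 0
def dark(im,sl): 
  g=im[sl].sum(2); ys,xs=np.where(g<260); return ys.mean()+sl[0].start, xs.mean()+sl[1].start,len(xs)
i0=cv2.imread('pics/top0.png')
for I,n in ((i0,'start'),(im,'now')):
  for lo,hi in ((255,285),(290,320)):
    a=dark(I,(slice(198,212),slice(lo,hi)));b=dark(I,(slice(246,258),slice(lo,hi)))
    c=((a[1]+b[1])/2,(a[0]+b[0])/2); print(n,a,b,ray('top',c,39).round(1))
st()
"
```

```text
228 [192, 192, 169, 141, 154, 172, 181, 191, 195, 189, 180, 166, 145, 148, 182, 199, 199, 200, 200, 201, 200, 200, 201, 201, 201, 201, 201, 201, 201, 200, 201, 200, 200, 200, 200, 200, 199, 198, 169, 136, 150, 166, 178, 187, 191, 192, 184, 173, 156, 145, 171, 190, 191, 190, 191, 192, 190]
start (np.float64(203.0), np.float64(272.0), 9) (np.float64(251.63636363636363), np.float64(271.90909090909093), 11) [460.9 -94.6  39. ]
start (np.float64(204.5), np.float64(305.0), 6) (np.float64(253.125), np.float64(305.875), 8) [ 457.9 -186.1   39. ]
now (np.float64(203.0), np.float64(266.5), 6) (np.float64(251.63636363636363), np.float64(265.90909090909093), 11) [460.8 -78.9  39. ]
now (np.float64(204.5), np.float64(301.5), 4) (np.float64(253.0), np.float64(302.5), 6) [ 457.9 -176.7   39. ]
t 26.13 p [456.09 195.14 134.67] yaw 0.1653 zax [ 0.006 -0.017 -1.   ] F [-0.27  0.17  0.22] T [ 0.03 -0.02 -0.02] gap 59.7
```

View pics/t17.png

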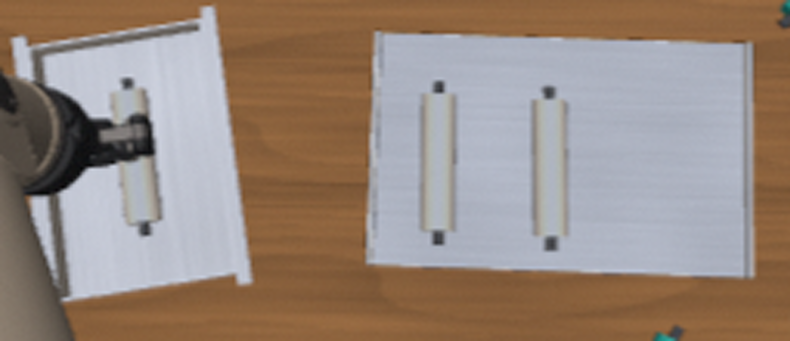

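```bash
python3 -c "
from station import workorder,read_state
print(read_state()['qvel'].round(3)); print(workorder.finish_job())"
```

```text
[-0.001 -0.003 -0.    -0.004 -0.001  0.002 -0.001]
the job is handed in; nothing more can be done
None
```

I pressed and rolled all three rollers, put the one that rocked in the pan, and handed the job in at about 26 s. No verdict was reported.

- **Worn roller:** this was the one at the −y end of the plate. Over 4 mm of fingertip travel the fingertip rose about 1 mm and the roller pushed back sideways with 2–3 N.
- **Round rollers:** the other two kept their height to within about 0.6 mm with almost no sideways force.
- **Pressing force:** my press readings stayed at or below about 6.2 N.

I gripped the worn roller (31 mm gap), lifted it, set it down in the middle of the pan with a few newtons of contact and let go.

**Last checks:**
- **Rejected roller:** the wrist and scene pictures show it lying along the middle of the pan floor.
- **Round rollers:** the top picture puts them on the plate, 9 mm and 16 mm from where they began. The second appears to have gone about 5 mm further than I rolled it, probably coasting.
- **Bystanders:** the bowl, cups and bottle look unmoved in the pictures; I did not measure them.
- **Robot:** the gripper hung clear above the pan with the wrist force near zero.

**One disagreement:** the fingers touched the rollers with the reported TCP about 24 mm lower than its definition implies. The scene picture agreed, so I set the grasp and placing heights from that touch.

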